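# Set the end play on a click-ring adjuster and lock it

## Task

Set the end play on the adjuster: turn the click ring clockwise by its fin until you feel its thrust face just touch, without forcing it, then back it off two clicks (60 degrees) from that point. The brass drag pointer rides along with the ring and stays behind to mark the touch point, so do not handle it. When the setting stands, throw the lock lever fully over and let go, leaving the loose things around the adjuster where they are.

Things in the scene. Friction and masses are not known exactly. Their poses are not given: they have to be found in the camera images.
- fixture: Dark steel mounting plate of the adjuster, 120 (x) by 212 (y) by 10 mm thick, fixed to the work surface. Origin on the work surface under the ring's vertical axis; its y axis runs along the plate from the ring to the lock lever, z up.
- housing: Fixed housing on the plate: grey scale disc 94 mm in diameter, 10 to 24 mm above the work surface, a tick each 30 degrees; neck 58 mm in diameter up to 36 mm. Origin and axes as the plate's. It hides the thrust face and the click pawl: the ring touches after 0.6 to 1.45 rad of clockwise turn from its start, differently each time, which cannot be seen.
- click_ring: Aluminium click ring: knurled disc 64 mm in diameter, 37 to 47 mm above the work surface, carrying the grip fin. Turns about its vertical axis only, without rising; clockwise from above tightens. Clicks each 30 degrees, turning with 0.1 N m at most; stays where left, between clicks too. Origin on the axis at work-surface height, x along the fin, z up; the nose is at its -x end.
- fin_centre (a point): Middle of the grip fin, on the ring's axis, 64 mm above the work surface; x along the fin. Fin 50 mm long, 12 mm thick, 46 to 82 mm above the work surface. Feel through it: at the touch a stiff spring begins, about 5 N m per rad. A moment of 0.2 to 0.35 N m is a sure touch, 0.6 N m is forcing it. The second click counted back from the touch lies 60 degrees behind it.
- nose_tip (a point): Tip of the ring's nose, a tongue 5 mm wide sticking out of the rim; 42 mm from the axis, 42 mm above the work surface.
- drag_pointer: Brass drag pointer: thin collar round the neck below the ring, with an arm 4 mm wide. Turns about the same axis with light friction. A hidden dog pushes it along clockwise once the nose is straight above it; it stays behind when the ring turns back. Starts between the nose and the touch point. Origin on the axis at work-surface height, arm along its -x axis.
- pointer_tip (a point): Tip of the drag pointer's arm, 42 mm from the axis, 28.5 mm above the work surface. Seen from above it is 0 mm from the nose tip with the nose straight above it, 42 mm with the nose 60 degrees back.
- lock_lever (a joint): Lock lever, rad: 0 leans 0.5 rad to the plate's -x side (open; starts at 0 to 0.12), 1.0 leans 0.5 rad to its +x side, the end of travel (locked). Hinge along the plate's y, 115 mm from the ring's axis, 32 mm above the work surface. Takes about 1 N at the ball and stays where left; it does not itself hold the ring.
- lock_lever_tip (a point): Centre of the black ball, 26 mm in diameter, on the lock lever, 60 mm from its hinge. The lever's block is 70 x 50 mm and reaches 35 mm above the work surface, its pivot 45 mm.
- work_parts_cup: Green plastic cup, 70 mm wide, 45 mm tall, right of the plate; loose, to be left alone; origin at the centre of its underside.
- work_end_cap_2: Round die-cast end cap, 60 mm by 20 mm, left of the lever; loose, to be left alone; origin at the centre of its underside.
- work_screwdriver_y: Screwdriver with orange handle, 173 mm long, 28 mm thick, lying before the plate; loose, to be left alone; origin at the centre of its underside.
- work_bearing_2: Ball bearing 22 x 7 mm, before the plate; loose, to be left alone; origin at the centre of its underside.

How it is judged:
By the outcome, as a careful person would: the job done as asked, in the order asked, and still so for the second after the job is handed in, with the robot touching nothing.
It also fails if it takes over 64 s, if anything falls off the work surface, if the arm or the gripper's body presses on something with over 40 N, if the wrist force passes 120 N, or if a joint passes its speed limit or range.

## Robot

A 7-joint arm with a two-finger parallel gripper is mounted at the origin on the work surface; the furniture and walls round the work are solid. World frame = base frame: x ahead of the robot, y to its left, z up, the work surface at z = 0. Lengths are in m, angles in rad, forces in N, time in s.
With the tool pointing down it reaches from about 0.425 to 0.825 m from the base axis. Payload 3.6 kg.
Tool frame: the origin (TCP) lies on the centre line of the jaws, within the pads' length; the fingertips stand ctrl.finger_overhang ahead of it and the grasp point (between the pads) lies 3 mm ahead of it (ctrl.finger_overhang is the distance from the TCP to the fingertips, in m); x points along the fingers, y is the direction in which the jaws open and shut, and the axes are right-handed (so a half turn about x gives the same grasp; the last joint's range is limited). The gripper opens to 85 mm and grips with 20 to 120 N. Pads are 22 mm wide; open, the fingers measure 114 mm over their backs; the gripper's body (76 mm by 85 mm) begins 54 mm behind the grasp point. The pads swing forward as they close: fully open they stand 13 mm farther back than shut.
Start: joints at [-1.335, 0.615, -0.013, 1.423, 0.008, 1.103, -0.04], TCP at [0.168, 0.628, 0.232] pointing down, gripper open.
Joint ranges: [-3.12, 3.12], [-0.3, 2.06], [-1.34, 1.32], [0.26, 2.42], [-1.36, 4.5], [0.01, 1.98], [-2.84, 2.84]. Speed limits (rad/s): [2.79, 2.79, 3.14, 3.14, 3.14, 3.14, 3.14].

## Interface

Orientations are given as a rotation vector (axis times angle).
In Python, from cell import ctrl gives the robot as it stands. The module is installed in compiled form; this text tells all that it offers. Calls block until the motion is done:
- ctrl.move_to(position, orientation): joint-space move of the TCP to a pose.
- ctrl.servo_line(position, rotation=None, max_speed=0.15, stop_force=None): straight line of the TCP; rotation=None keeps the orientation; max_speed is the mean speed in m/s. With stop_force (N) it stops when the force on the tool has changed by that much, and returns True; else False.
- ctrl.move_joints(angles): joint-space move.
- ctrl.gripper_to(opening, effort=None): finger opening in m; effort is the grip in N (None keeps the last); returns when the fingers have stopped.
- ctrl.pause(seconds).
- ctrl.ik(position, orientation): joint angles nearest the present ones, or None.
- ctrl.snapshot(name): name is "side" or "top" or "wrist"; returns the picture (420x560x3 uint8, red, green, blue); there is no depth.
- ctrl.camera_model(name): a dict with "fov_y" (degrees; the focal length in pixels is half the picture's height over the tangent of half this angle, whatever the lens; pixels are square), "cx", "cy" (the principal point, pixels), "view" (4x4, takes a point from world to camera coordinates); the wrist camera has in their place "tool_from_camera" (4x4, takes a point from camera to tool coordinates, whose origin is the TCP and whose axes are the tool frame's). Camera axes: x right, y up, looking along -z (the intrinsics and any distortion apply to the point x, -y, -z); pixel columns grow to the right and rows downward; lengths in m; the calibration is good to about 2 mm. The wrist camera is an equidistant fisheye: a pixel r from the principal point sees the ray r / f radians off the axis. A picture is of the moment at which its call begins: read the wrist's pose just before it. camera_model takes no time and is no camera call.
A pose or a line that the arm cannot do raises ctrl.PlanningError and nothing moves.
- ctrl.hand_in(): hands the job in, once; it reports no verdict.
Readings, each from a call of its own:
- ctrl.read_clock(): time.
- ctrl.read_q(): joint angles.
- ctrl.read_dq(): joint speeds.
- ctrl.read_tau(): joint torques, N m.
- ctrl.read_ee_pos(): TCP position.
- ctrl.read_ee_rot(): TCP orientation.
- ctrl.read_force(): force on the tool from outside, world axes, zero at the start.
- ctrl.read_moment(): the same for the moment, N m.
- ctrl.read_finger_gap(): finger opening in m.
Only numpy, scipy, OpenCV 4.12 (cv2) and the standard library are available. Lean on these libraries where they do the work, as an engineer would, in place of code of your own. Each camera call takes 0.05 s, during which the arm holds its last target.

## Working session

There is one attempt and no reset: what is moved stays moved. The work goes in short steps, each a Python script; the robot and the scene stay as the last script left them, time stands still between calls to the robot, and variables do not carry over. Pictures are saved under pics/ and viewed, and the job is handed in when it is done.

```bash
mkdir -p pics; ls
python3 - <<'E'
from cell import ctrl
import cv2
print(ctrl.read_clock(),ctrl.read_ee_pos(),ctrl.read_ee_rot(),ctrl.finger_overhang)
for n in("side","top","wrist"):
    cv2.imwrite(f"pics/{n}0.png",ctrl.snapshot(n)[:,:,::-1]); print(n,ctrl.camera_model(n))
E
```

```text
pics
0.0 [0.16798866 0.62709507 0.23042796] [ 0.20336678  1.56133382 -0.20747268] 0.022
side {'fov_y': 48.33249790071048, 'cx': 280.5273610027696, 'cy': 207.1275181908928, 'view': array([[ 0.99025879, -0.13848465, -0.01447494, -0.42899665],
       [ 0.09043813,  0.56066109,  0.82309179, -0.2375723 ],
       [-0.10587004, -0.81638297,  0.56772387, -0.69903143],
       [ 0.        ,  0.        ,  0.        ,  1.        ]])}
top {'fov_y': 55.16897753338938, 'cx': 277.48039275472144, 'cy': 215.83744362133723, 'view': array([[ 0.0177711 , -0.99971465, -0.01596271,  0.19185141],
       [ 0.99958814,  0.01740452,  0.02281737, -0.45849678],
       [-0.02253303, -0.01636162,  0.9996122 , -0.99035835],
       [ 0.        ,  0.        ,  0.        ,  1.        ]])}
wrist {'fov_y': 65.70646984690485, 'cx': 278.51671169123796, 'cy': 209.1818933478169, 'tool_from_camera': array([[ 9.56332822e-04,  3.23342681e-01, -9.46281457e-01,
        -1.42278965e-01],
       [ 9.99999540e-01, -2.37110020e-04,  9.29601427e-04,
        -1.84561433e-04],
       [ 7.62070024e-05, -9.46281911e-01, -3.23342759e-01,
        -8.48446956e-02],
       [ 0.00000000e+00,  0.00000000e+00,  0.00000000e+00,
         1.00000000e+00]])}
```

View pics/side0.png

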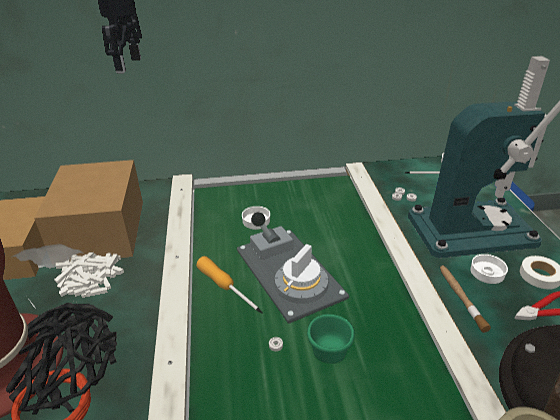

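View pics/top0.png

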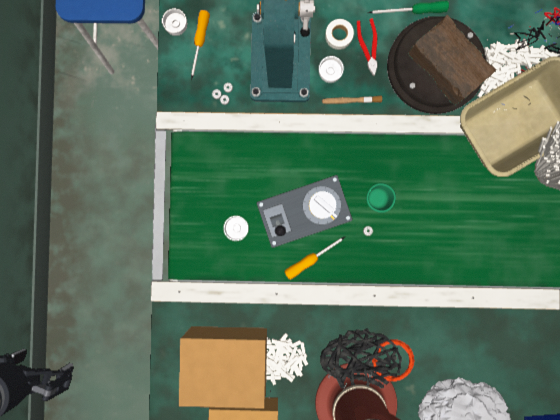

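View pics/wrist0.png

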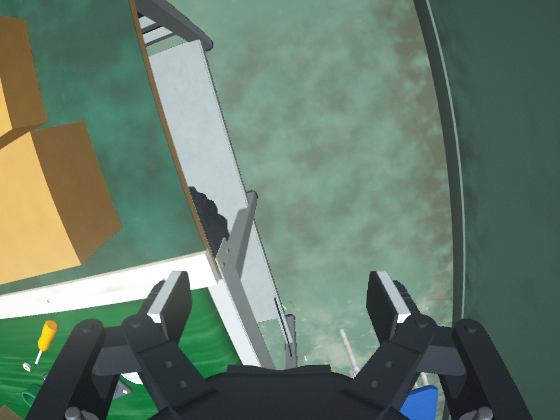

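The top view shows the ring at about (322,205), the lever ball at (280,230), the cup at (381,197), the end cap at (236,228), the screwdriver at (315,258) and the bearing at (368,231). I'll enlarge this area and get coordinates.

```bash
cat > h.py <<'E'
from cell import ctrl
import numpy as np, cv2
from scipy.spatial.transform import Rotation as R
def cam(n,ee=None):
    m=ctrl.camera_model(n); f=210/np.tan(np.radians(m['fov_y'])/2)
    if n=='wrist':
        p,r=ee; T=np.eye(4);T[:3,:3]=R.from_rotvec(r).as_matrix();T[:3,3]=p
        C=T@m['tool_from_camera']
    else: C=np.linalg.inv(m['view'])
    return f,m['cx'],m['cy'],C,n=='wrist'
def ray(c,u,v):
    f,cx,cy,C,fish=c; x=u-cx;y=v-cy
    if fish:
        r=np.hypot(x,y)+1e-9;t=r/f; d=np.array([x/r*np.sin(t),-y/r*np.sin(t),-np.cos(t)])
    else: d=np.array([x/f,-y/f,-1.])
    return C[:3,3],C[:3,:3]@d
def onz(c,u,v,z):
    o,d=ray(c,u,v); return o+d*(z-o[2])/d[2]
def proj(c,P):
    f,cx,cy,C,fish=c; p=np.linalg.inv(C)@np.append(P,1); x,y,z=p[0],-p[1],-p[2]
    if fish:
        r=np.hypot(x,y)+1e-12;t=np.arctan2(r,z); return cx+f*t*x/r,cy+f*t*y/r
    return cx+f*x/z,cy+f*y/z
E
python3 - <<'E'
from h import *
c=cam('top')
for nm,u,v,z in [('ring',322,205,.047),('plateTL',258,206,.01),('TR',338,178,.01),('BL',272,246,.01),('BR',352,218,.01),('ball',280,230,.085)]: print(nm,onz(c,u,v,z))
im=cv2.imread('pics/top0.png')[160:290,220:410]; cv2.imwrite('pics/top0c.png',cv2.resize(im,None,fx=4,fy=4,interpolation=cv2.INTER_CUBIC))
im=cv2.imread('pics/side0.png')[195:370,185:365]; cv2.imwrite('pics/side0c.png',cv2.resize(im,None,fx=3.4,fy=3.4,interpolation=cv2.INTER_CUBIC))
E
```

```text
ring [0.48175874 0.09383152 0.047     ]
plateTL [0.47849728 0.24849773 0.01      ]
TR [0.55112554 0.05189776 0.01      ]
BL [0.38026596 0.21204065 0.01      ]
BR [0.45284501 0.01605262 0.01      ]
ball [0.42103861 0.19227728 0.085     ]
```

View pics/top0c.png

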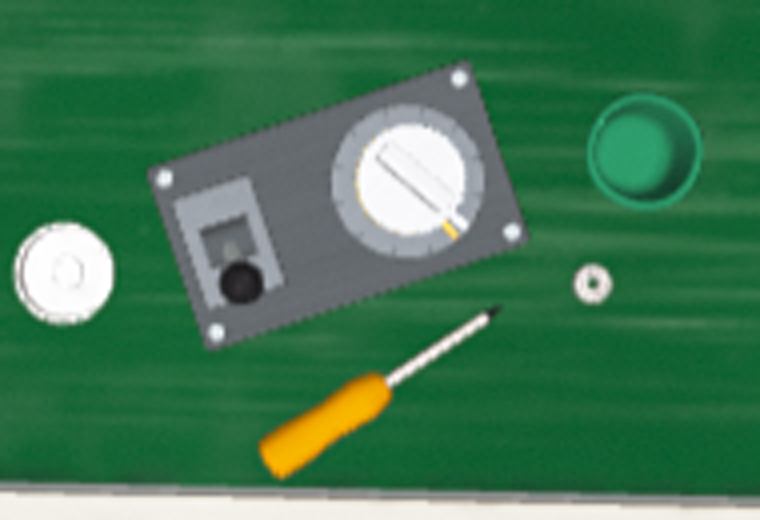

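View pics/side0c.png

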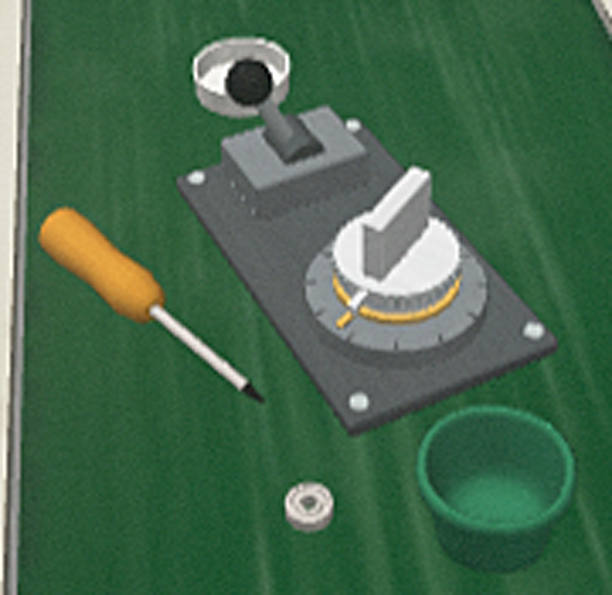

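```bash
cat >> h.py <<'E'
def rv(a):
    c,s=np.cos(a),np.sin(a)
    return R.from_matrix(np.array([[0,c,s],[0,s,-c],[-1,0,0]])).as_rotvec()
def yaw():
    M=R.from_rotvec(ctrl.read_ee_rot()).as_matrix(); return np.arctan2(M[1,1],M[0,1])
def ee(): return np.array(ctrl.read_ee_pos()),np.array(ctrl.read_ee_rot())
def snap(n,name):
    e=ee(); im=ctrl.snapshot(n)[:,:,::-1].copy(); cv2.imwrite(f'pics/{name}.png',im); return im,cam(n,e)
E
python3 - <<'E'
from h import *
print('yaw',yaw())
for base in (.915+np.pi/2,.915-np.pi/2):
    for d in (.3,0,-.5,-1,-1.5):
        q=ctrl.ik([.482,.094,.08],rv(base+d)); print(round(base+d,2),None if q is None else np.round(q,2))
for p in ([.40,.35,.32],[.482,.094,.25]):
    for a in(.915+np.pi/2,.915-np.pi/2):
        q=ctrl.ik(p,rv(a)); print(p,None if q is None else np.round(q,2))
E
```

```text
yaw 1.3090198767368002
2.79 [-0.02  0.62 -0.32  2.03  0.36  0.55  2.19]
2.49 [-0.06  0.61 -0.26  2.03  0.29  0.54  1.96]
1.99 [-0.14  0.6  -0.15  2.03  0.17  0.52  1.58]
1.49 [-0.22  0.6  -0.03  2.04  0.04  0.51  1.21]
0.99 [-0.3   0.6   0.09  2.04 -0.11  0.51  0.85]
-0.36 [-0.47  0.62  0.35  2.04 -0.4   0.54 -0.19]
-0.66 [-0.51  0.63  0.41  2.04 -0.46  0.56 -0.42]
-1.16 [-0.57  0.65  0.51  2.05 -0.57  0.59 -0.82]
-1.66 [-0.6   0.66  0.56  2.05 -0.62  0.6  -1.27]
-2.16 [-0.89  0.9   1.13  2.05 -1.07  0.95 -1.31]
[0.4, 0.35, 0.32] [-0.57  0.36 -0.27  1.62  0.1   1.17  1.62]
[0.4, 0.35, 0.32] [-1.13  0.38  0.54  1.64 -0.21  1.18 -1.19]
[0.482, 0.094, 0.25] [-0.17  0.35 -0.09  1.84  0.04  0.95  2.21]
[0.482, 0.094, 0.25] [-0.66  0.39  0.6   1.86 -0.27  0.97 -0.6 ]
```

Run:
```python
from h import *
ctrl.move_to([.40,.35,.32],rv(2.1))
ctrl.move_to([.475,.085,.21],rv(2.486))
print(ctrl.read_clock(),ctrl.read_force(),ctrl.read_moment(),yaw())
im,c=snap('wrist','w1')
cv2.imwrite('pics/w1b.png',cv2.resize(im,None,fx=1.42,fy=1.42,interpolation=cv2.INTER_CUBIC))
```

```text
2.6833 [-0.08313332  0.61781674  0.6666903 ] [ 0.0381453  -0.04924681 -0.00243894] 2.4884869403214935
```

View pics/w1b.png

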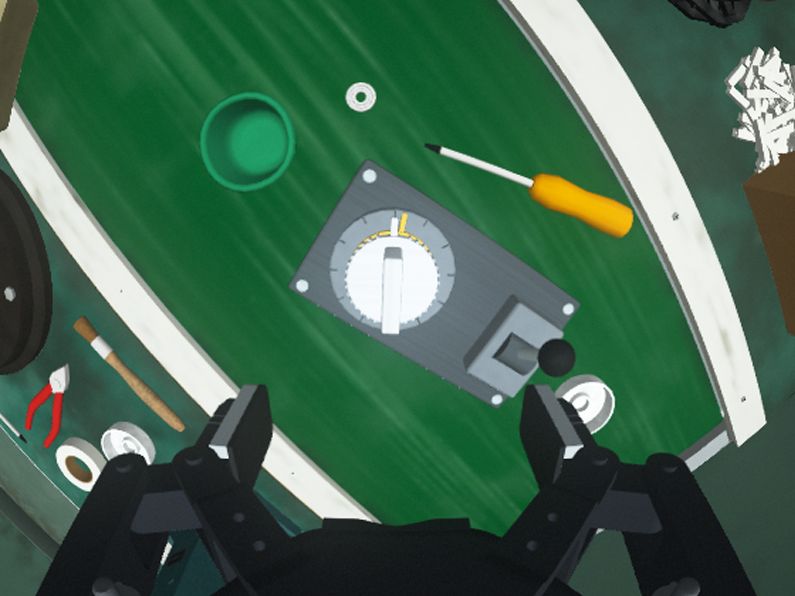

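The wrist view, enlarged 1.42 times, shows the ring centred near (393,279), the nose tip at (394,218) and the brass pointer tip at (404,214). The pointer sits just clockwise of the nose. The lever ball is at (556,358) on the open side. Next I'll measure these positions.

Run:
```python
from h import *
im=cv2.imread('pics/w1.png'); c=cam('wrist',ee())
# ring disc white mask
hsv=cv2.cvtColor(im,cv2.COLOR_BGR2HSV)
m=((hsv[...,2]>185)&(hsv[...,1]<40)).astype(np.uint8); m[:150]=0;m[260:]=0;m[:,:225]=0;m[:,325:]=0
ys,xs=np.nonzero(m);print('white bbox',xs.min(),xs.max(),ys.min(),ys.max())
for nm,u,v,z in [('noseT',394/1.42,218/1.42,.042),('ptr',404.5/1.42,213/1.42,.0285),('fin near top',393.5/1.42,257/1.42,.082),('fin far top',391.5/1.42,334/1.42,.082),('ball',556/1.42,358/1.42,.085),
 ('bTL',369.5/1.42,175.5/1.42,.010),('bBL',302/1.42,286/1.42,.010),('bR',569/1.42,309/1.42,.01),('bB',497/1.42,399/1.42,.01)]:
    print(nm,np.round(onz(c,u,v,z),4))
cr=im[135:245,220:330]; cv2.imwrite('pics/w1c.png',cv2.resize(cr,None,fx=5.4,fy=5.4,interpolation=cv2.INTER_CUBIC))
```

```text
white bbox 236 319 152 234
noseT [0.4542 0.0599 0.042 ]
ptr [0.4475 0.0633 0.0285]
fin near top [0.4649 0.0736 0.082 ]
fin far top [0.4967 0.1129 0.082 ]
ball [0.4192 0.1941 0.085 ]
bTL [0.4523 0.0275 0.01  ]
bBL [0.5475 0.0622 0.01  ]
bR [0.3862 0.2102 0.01  ]
bB [0.4811 0.2439 0.01  ]
```

View pics/w1c.png

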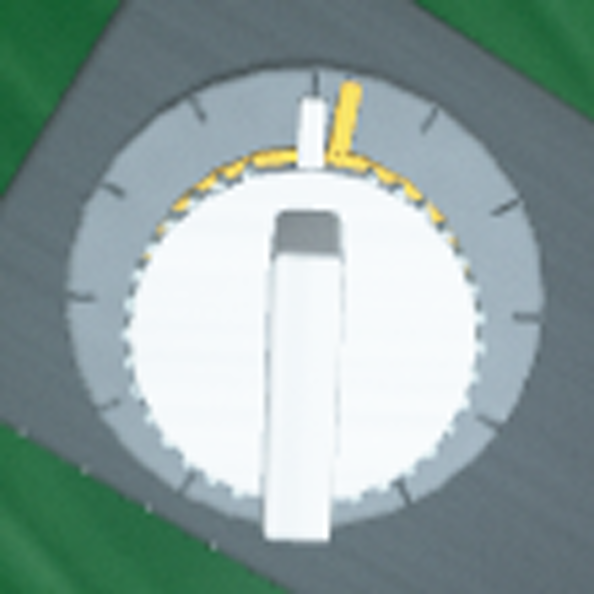

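Run:
```python
from h import *
c=cam('wrist',ee())
o=lambda x,y,z:onz(c,220+x/5.4,135+y/5.4,z)
a=o(308,253,.082);b=o(297,540,.082);print('fin',a,b,(a+b)/2,np.linalg.norm(a-b),np.arctan2(*(b-a)[1::-1]))
l,r=o(127,330,.047),o(480,330,.047);t,bt=o(310,168,.047),o(300,505,.047)
print('disc',(l+r)/2,np.linalg.norm(l-r),(t+bt)/2,np.linalg.norm(t-bt))
n=o(313,97,.042);p=o(352,84,.0285)
l,r=o(67,300,.024),o(545,310,.024);print('scale',(l+r)/2,np.linalg.norm(l-r))
bs=np.array([[.4523,.0275],[.5475,.0622],[.3862,.2102],[.4811,.2439]]); print('bolts mean',bs.mean(0), np.arctan2(-(bs[2]-bs[0])[0],(bs[2]-bs[0])[1]))
C=(a+b)/2
for q in(n,p): d=C-q; print(q,np.hypot(*d[:2]),np.arctan2(d[1],d[0]))
```

```text
fin [0.46545958 0.07418109 0.082     ] [0.49704164 0.11234956 0.082     ] [0.48125061 0.09326533 0.082     ] 0.04954047373563916 0.8795470981849441
disc [0.48034092 0.09198628 0.047     ] 0.06431162369825466 [0.48148294 0.09390304 0.047     ] 0.064306819254063
scale [0.48110367 0.09357661 0.024     ] 0.09350728204716317
bolts mean [0.466775 0.13595 ] 0.34714398773801475
[0.45351355 0.05977477 0.042     ] 0.043485194508798425 0.879092113295373
[0.44758283 0.06390806 0.0285    ] 0.04466954680964732 0.7171109827019643
```

Run:
```python
from h import *
a=.8793+np.pi/2; P=[.4811,.0935]
ctrl.gripper_to(.05,40)
ctrl.move_to(P+[.125],rv(a))
print(ctrl.read_clock(),ctrl.read_force(),ctrl.read_moment())
ctrl.servo_line(P+[.080],rv(a),.1,stop_force=8)
print(ee()[0],ctrl.read_force(),ctrl.read_moment(),yaw())
ctrl.gripper_to(0.0,40)
print(ctrl.read_finger_gap(),ee()[0],yaw(),ctrl.read_force(),ctrl.read_moment(),ctrl.read_clock())
for i in range(1,3):
    ctrl.servo_line(P+[.080],rv(a-.05*i)); print(ctrl.read_clock(),yaw()-a,ctrl.read_moment(),ctrl.read_force())
snap('wrist','w2')
```

```text
3.6083 [ 0.25721483 -0.29541544 -0.2315725 ] [ 0.03290079 -0.00558731  0.01278717]
[0.4819456  0.09361677 0.08099075] [ 0.00595748  0.64471448 -0.48033769] [ 0.04857562 -0.00310997 -0.02612936] 2.449980654782326
0.009265006276196851 [0.48292499 0.09260656 0.08085355] 2.4488594027044255 [ 2.5177687  -3.09179746  5.1251015 ] [-0.75230514 -0.54749098 -0.06928774] 4.6667
4.9167 -0.05060138654566071 [-0.83998962 -0.6282814   0.01493075] [ 1.8983839  -3.4918626   5.24276813]
5.1667 -0.10060351762609754 [-0.85495531 -0.6284875   0.01097406] [ 2.51146411 -3.79640386  5.95212601]
```

View pics/w2.png

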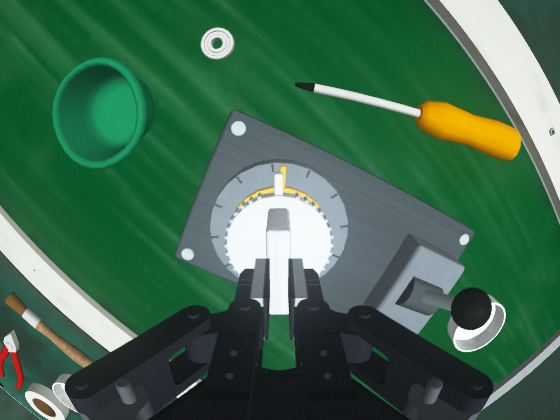

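```bash
cat > turn.py <<'E'
from h import *
a=.8793+np.pi/2; P=[.4820,.0925,.080]
E
python3 - <<'E'
from turn import *
for i in range(3,14):
    d=.05*i if i<12 else .55+.025*(i-11)
    ctrl.servo_line(P,rv(a-d)); ctrl.pause(.05)
    m=ctrl.read_moment(); print(round(ctrl.read_clock(),2),round(yaw()-a,4),np.round(m,3),np.round(ctrl.read_force(),1))
    if m[2]>.2: print('STOP');break
E
```

```text
5.52 -0.1497 [-0.514 -0.313  0.   ] [ 1.9 -1.2  6.5]
5.82 -0.1995 [-0.463 -0.284  0.05 ] [ 0.8 -2.4  6.8]
6.12 -0.2494 [-0.504 -0.27   0.053] [ 1.9 -2.   6.9]
6.42 -0.2994 [-0.473 -0.308  0.051] [ 0.8 -1.3  7.2]
6.72 -0.3494 [-0.464 -0.283  0.076] [ 0.9 -1.6  7.3]
7.02 -0.3993 [-0.467 -0.255  0.092] [ 1.4 -2.3  7.4]
7.32 -0.4491 [-0.464 -0.264  0.127] [ 1.1 -2.5  7.6]
7.62 -0.4991 [-0.473 -0.219  0.094] [ 0.8 -1.4  7.2]
7.92 -0.5492 [-0.434 -0.221  0.07 ] [ 0.9 -2.5  6.9]
8.22 -0.5742 [-0.401 -0.205  0.041] [ 0.7 -1.5  6.8]
8.52 -0.5992 [-0.392 -0.211  0.057] [ 2.7 -1.8  7.2]
```

Run:
```python
from turn import *
d=.6
while d<1.62:
    d+=.025
    ctrl.servo_line(P,rv(a-d)); ctrl.pause(.05)
    m=np.mean([ctrl.read_moment()[2] for _ in range(1)]); 
    if m>.16: ctrl.pause(.05); m2=ctrl.read_moment()[2]
    else: m2=m
    print(round(ctrl.read_clock(),2),round(yaw()-a,4),np.round([m,m2],3),np.round(ctrl.read_force(),1))
    if m+m2>2*.19: print('STOP');break
```

```text
8.82 -0.6242 [0.05 0.05] [ 1.7 -1.7  7.9]
9.12 -0.6493 [0.052 0.052] [ 0.7 -1.1  7.2]
9.42 -0.6742 [0.055 0.055] [ 0.7 -1.6  7. ]
9.72 -0.6993 [0.063 0.063] [ 0.8 -1.6  6.6]
10.02 -0.7243 [0.042 0.042] [ 0.8 -2.2  7.2]
10.32 -0.7492 [0.013 0.013] [ 1.6 -2.   7.6]
10.62 -0.7742 [0.059 0.059] [ 1.6 -2.5  7. ]
10.92 -0.7992 [0.049 0.049] [-0.4 -2.   7.9]
11.22 -0.8242 [0.047 0.047] [ 1.  -0.8  7.9]
11.52 -0.8492 [0.101 0.101] [ 2.1 -1.6  7.6]
11.82 -0.8742 [0.069 0.069] [ 1.6 -1.9  7.3]
12.12 -0.8992 [0.044 0.044] [ 0.9 -0.9  7.7]
12.42 -0.924 [0.089 0.089] [ 0.8 -1.   7.4]
12.72 -0.9486 [0.138 0.138] [ 0.5 -1.7  7.3]
13.02 -0.9738 [0.12 0.12] [ 0.8 -1.3  8. ]
13.32 -0.9988 [0.065 0.065] [ 0.8 -1.2  7.1]
13.62 -1.0238 [0.09 0.09] [-0.  -1.6  6.8]
13.92 -1.0489 [0.085 0.085] [ 0.6 -1.4  6.8]
14.22 -1.074 [0.079 0.079] [ 0.5 -0.9  7. ]
14.52 -1.0989 [0.077 0.077] [ 0.  -1.4  6.5]
14.82 -1.124 [0.099 0.099] [ 0.7 -1.9  7.3]
15.12 -1.149 [0.056 0.056] [ 1.  -1.   7.1]
15.42 -1.1741 [0.019 0.019] [ 0.4 -1.1  7.4]
15.72 -1.1991 [0.035 0.035] [ 0.4 -1.2  8.2]
16.02 -1.2242 [0.062 0.062] [ 1.  -1.1  7.9]
16.32 -1.2491 [0.029 0.029] [ 1.2 -1.4  8.1]
16.62 -1.274 [0.053 0.053] [ 0.7 -1.2  7.4]
16.92 -1.299 [0.041 0.041] [ 1.7 -1.7  7.2]
17.22 -1.3238 [0.114 0.114] [ 1.3 -1.   7.5]
17.57 -1.3484 [0.166 0.107] [ 1.4 -1.4  7.4]
17.92 -1.3731 [0.182 0.143] [ 1.9 -1.5  7.8]
18.27 -1.3978 [0.24  0.232] [ 1.3 -1.9  7.9]
STOP
```

```bash
python3 - <<'E'
from turn import *
d=1.40
def M(n=8):
    l=[]
    for _ in range(n): ctrl.pause(.02); l.append(ctrl.read_moment()[2])
    return np.mean(l)
print(M())
for _ in range(3):
    d+=.008
    ctrl.servo_line(P,rv(a-d)); m=M()
    print(round(ctrl.read_clock(),2),round(yaw()-a,4),round(m,3),ctrl.read_finger_gap())
    if m>.26: break
snap('wrist','w3');snap('top','t3')
E
python3 -c "
import cv2
im=cv2.imread('pics/w3.png'); cv2.imwrite('pics/w3b.png',cv2.resize(im,None,fx=1.4,fy=1.4))
im=cv2.imread('pics/t3.png')[160:290,220:410]; cv2.imwrite('pics/t3c.png',cv2.resize(im,None,fx=4,fy=4,interpolation=cv2.INTER_CUBIC))"
```

```text
0.2335419458311663
18.78 -1.4057 0.242 0.009334172568249964
19.17 -1.4136 0.272 0.009220523323889495
```

View pics/w3b.png

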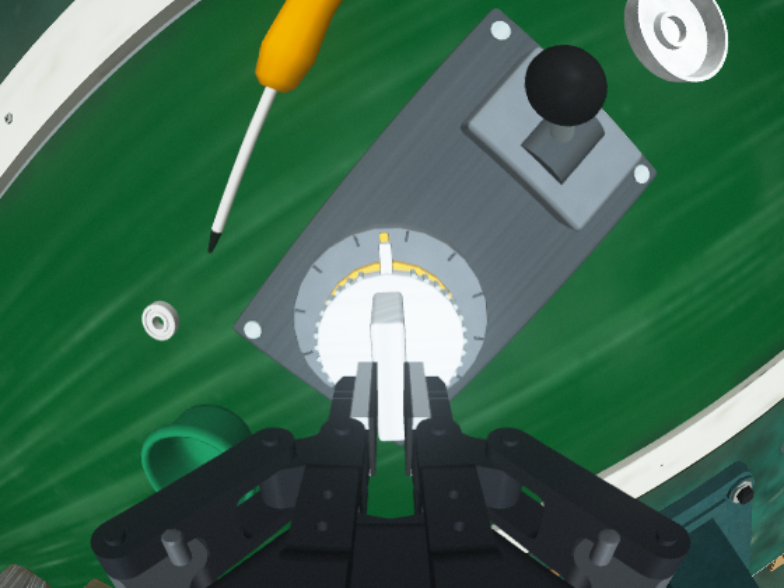

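The fin now points down the image, and the nose tip at about (385,245) lies straight over the brass pointer tip at (384,237). The measured moment is 0.27 N m and climbs steadily, so the ring has touched. Now I'll back it off.

Run:
```python
from turn import *
for d in (1.2,1.0,.8,.6,.4,.275):
    ctrl.servo_line(P,rv(a-d)); print(round(ctrl.read_clock(),2),round(yaw()-a,4),np.round(ctrl.read_moment()[2],3))
ctrl.pause(.2); print(yaw()-a,ctrl.read_moment()[2])
im,c=snap('wrist','w4')
cr=im[120:300,170:390]; cv2.imwrite('pics/w4c.png',cv2.resize(cr,None,fx=3.3,fy=3.3,interpolation=cv2.INTER_CUBIC))
```

```text
19.63 -1.1998 -0.015
19.98 -0.9995 0.057
20.33 -0.7995 -0.016
20.68 -0.5998 -0.013
21.03 -0.3995 -0.035
21.31 -0.2745 -0.003
-0.2747242869943243 -0.016562444042901477
```

View pics/w4c.png

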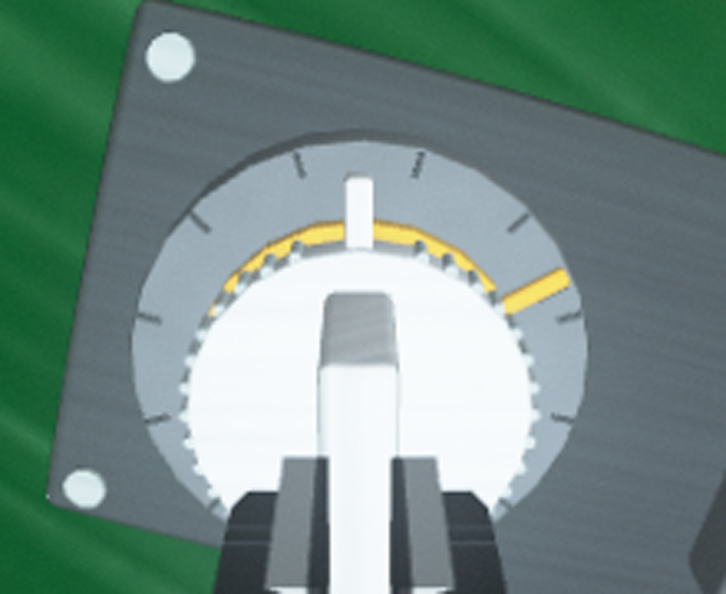

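Run:
```python
from turn import *
c=cam('wrist',ee())
o=lambda x,y,z:onz(c,170+x/3.3,120+y/3.3,z)
n=o(360,177,.042);p=o(567,276,.0285);pb=o(506,307,.0285);nb=o(360,245,.042)
print(n,p,np.linalg.norm((n-p)[:2]))
S=(o(132,350,.024)+o(588,348,.024))/2;print('scale',S)
# centre by tick ends (outer rim ticks opposite)
for C in ([.4811,.0935],[.4818,.0928],S[:2]):
    A=[np.arctan2(*(np.array(C)-q[:2])[::-1]) for q in(n,p)]; print(C,A,A[0]-A[1],[np.linalg.norm(np.array(C)-q[:2]) for q in (n,p)])
d=pb-p;print('ptr arm dir',np.arctan2(d[1],d[0])); d=nb-n;print('nose dir',np.arctan2(d[1],d[0]), 'tool', yaw()-np.pi/2)
```

```text
[0.44594463 0.06854992 0.042     ] [0.44157472 0.11407909 0.0285    ] 0.045738401113157995
scale [0.47826161 0.09090748 0.024     ]
[0.4811, 0.0935] [np.float64(0.6172123478875007), np.float64(-0.4800358871894212)] 1.097248235076922 [np.float64(0.04310923349036091), np.float64(0.04456171823380794)]
[0.4818, 0.0928] [np.float64(0.5946631349041662), np.float64(-0.48657598612220687)] 1.081239121026373 [np.float64(0.04328594940681294), np.float64(0.04550684401012286)]
[0.47826161 0.09090748] [np.float64(0.6052153717972021), np.float64(-0.5633347676299757)] 1.1685501394271778 [np.float64(0.03929690826785388), np.float64(0.043391838717493386)]
ptr arm dir -0.4686654003445568
nose dir 0.6049976022887635 tool 0.6045885176288581
```

Nose to pointer measures about 1.085 rad. Taking off about 0.04 rad of spring overtravel at the touch leaves about 60° back from the touch itself. I'll release the ring and check it.

Run:
```python
from turn import *
ctrl.gripper_to(.05); 
ctrl.servo_line(P[:2]+[.16],None,.15)
print(ctrl.read_clock(),yaw()-np.pi/2)
im,c=snap('wrist','w5')
cv2.imwrite('pics/w5b.png',cv2.resize(im,None,fx=1.42,fy=1.42,interpolation=cv2.INTER_CUBIC))
cr=im[110:260,190:370]; cv2.imwrite('pics/w5c.png',cv2.resize(cr,None,fx=4,fy=4,interpolation=cv2.INTER_CUBIC))
for p in ([.419,.194,.16],[.419,.194,.092],[.475,.213,.092]):
  for aa in (.347,.347+np.pi):
    q=ctrl.ik(p,rv(aa)); print(p,aa,None if q is None else np.round(q,2))
```

```text
22.7083 0.6043087283395785
[0.419, 0.194, 0.16] 0.347 [-0.82  0.46  0.49  2.05 -0.33  0.7   0.22]
[0.419, 0.194, 0.16] 3.488592653589793 [-0.18  0.46 -0.42  2.03  0.28  0.71  2.71]
[0.419, 0.194, 0.092] 0.347 [-0.76  0.58  0.42  2.11 -0.45  0.53  0.33]
[0.419, 0.194, 0.092] 3.488592653589793 [-0.25  0.57 -0.33  2.1   0.35  0.53  2.65]
[0.475, 0.213, 0.092] 0.347 [-0.75  0.65  0.44  1.96 -0.44  0.63  0.32]
[0.475, 0.213, 0.092] 3.488592653589793 [-0.23  0.63 -0.35  1.94  0.35  0.63  2.68]
```

View pics/w5b.png

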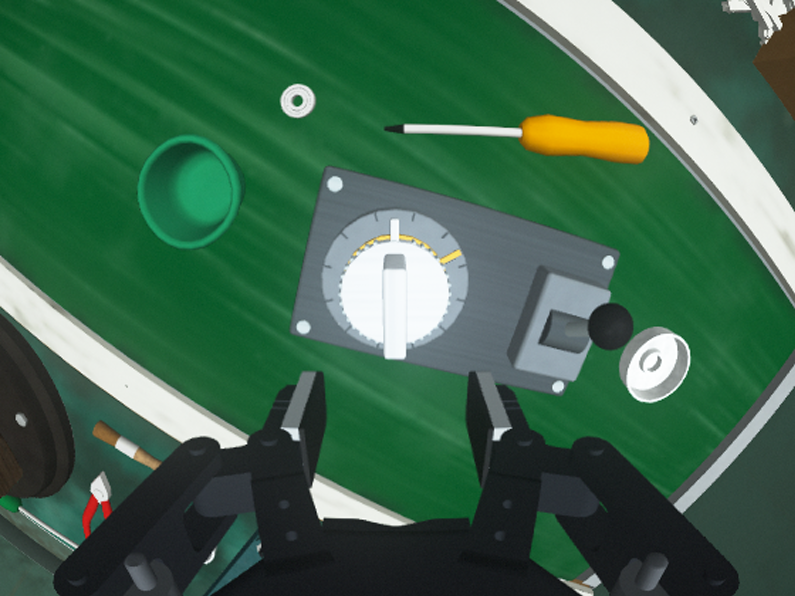

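View pics/w5c.png

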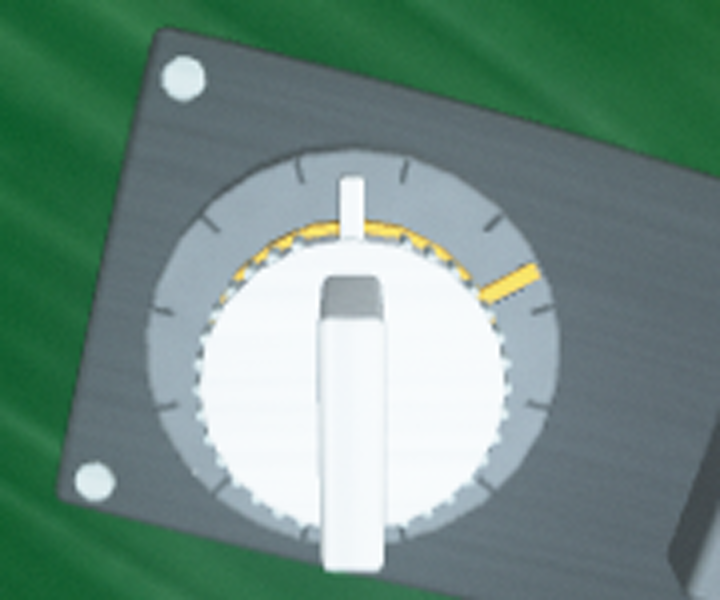

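The ring is released. In the crop the nose tip is at (352,178) and the pointer tip at (539,271); the fin lies straight with the tool, and nothing loose has moved. I'll recompute the angle and then throw the lever, with the jaws straddling the ball.

Run:
```python
from turn import *
c=cam('wrist',ee())
o=lambda x,y,z:onz(c,190+x/4,110+y/4,z)
n=o(352,178,.042);p=o(539,271,.0285);pb=o(482,299,.0285);f1=o(352,318,.082);f2=o(353,572,.082)
print(n,p,(f1+f2)/2, np.arctan2(*(f2-f1)[1::-1]))
for C in ((f1+f2)[:2]/2,[.4811,.0935],[.4818,.0928]):
    A=[np.arctan2(*(np.array(C)-q[:2])[::-1]) for q in(n,p)]; print(A,A[0]-A[1],[np.linalg.norm(np.array(C)-q[:2]) for q in (n,p)])
d=pb-p;print(np.arctan2(d[1],d[0]))
print('ball',onz(c,610/1.42,326/1.42,.086))
```

```text
[0.44563043 0.06846615 0.042     ] [0.44093805 0.1144366  0.0285    ] [0.48095974 0.09298556 0.082     ] 0.6076032693544631
[np.float64(0.6067043742433545), np.float64(-0.49201985933863485)] 1.0987242335819893 [np.float64(0.043004206115057765), np.float64(0.04540796358810493)]
[np.float64(0.614597229930477), np.float64(-0.4805455400145259)] 1.095142769945003 [np.float64(0.04341410223013012), np.float64(0.04529154283540492)]
[np.float64(0.5922170357327888), np.float64(-0.48697197839024364)] 1.0791890141230325 [np.float64(0.043593282506630006), np.float64(0.046236801710368536)]
-0.4894707608503152
ball [0.41866824 0.19238898 0.086     ]
```

Run:
```python
from turn import *
xp=np.array([np.cos(.347),np.sin(.347),0]); aa=.347; B=np.array([.4175,.1925,0])
ctrl.gripper_to(.06)
ctrl.move_to(B+[0,0,.17],rv(aa)); print(ctrl.read_clock(),ee()[0],yaw())
print('down',ctrl.servo_line(B+[0,0,.095],rv(aa),.1,stop_force=6),ee()[0])
ctrl.gripper_to(.04,20)
print(ctrl.read_finger_gap(),ctrl.read_force(),ctrl.read_clock())
f0=np.array(ctrl.read_force())
hit=ctrl.servo_line(B+xp*.085+[0,0,.095],rv(aa),.06,stop_force=7)
e=ee()[0];print(hit,e,(e-B)@xp,ctrl.read_force()-f0,ctrl.read_clock())
snap('top','t6');snap('side','s6')
for n,s in(('t6',(160,290,220,410)),('s6',(195,370,185,365))):
    y0,y1,x0,x1=s; im=cv2.imread(f'pics/{n}.png')[y0:y1,x0:x1]; cv2.imwrite(f'pics/{n}c.png',cv2.resize(im,None,fx=3.4,fy=3.4,interpolation=cv2.INTER_CUBIC))
```

```text
24.5333 [0.41765927 0.1922876  0.16999126] 0.347273496994999
down False [0.41797786 0.19251932 0.09535893]
0.03992651692590763 [-0.23928361  0.61113417  0.91057975] 25.7667
True [0.43330341 0.19825653 0.09503472] 0.0168191501925971 [-1.85499759 -1.00001329  5.08199724] 26.3417
```

View pics/s6c.png

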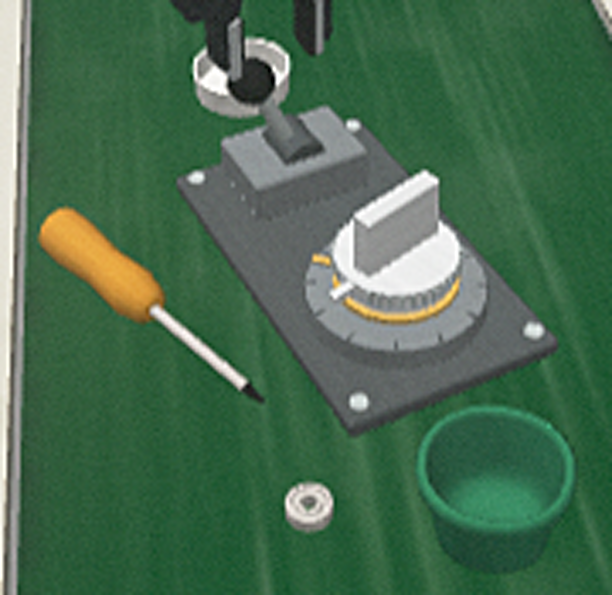

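The pad tip is riding on the upper half of the ball, at about (245,75), because opened pads stand farther back. I'll back off, lower the tool and push again.

Run:
```python
from turn import *
xp=np.array([np.cos(.347),np.sin(.347),0]); aa=.347; B=np.array([.4175,.1925,0])
ctrl.servo_line(B+xp*.003+[0,0,.095],rv(aa),.1)
print('down',ctrl.servo_line(B+xp*.003+[0,0,.080],rv(aa),.1,stop_force=6),ee()[0])
ctrl.pause(.1)
f0=np.array(ctrl.read_force())
hit=ctrl.servo_line(B+xp*.085+[0,0,.083],rv(aa),.06,stop_force=8)
e=ee()[0];print(hit,e,(e-B)@xp,ctrl.read_force()-f0,ctrl.read_clock())
snap('side','s7')
for n,s in(('s7',(195,370,185,365)),):
    y0,y1,x0,x1=s; im=cv2.imread(f'pics/{n}.png')[y0:y1,x0:x1]; cv2.imwrite(f'pics/{n}c.png',cv2.resize(im,None,fx=3.4,fy=3.4,interpolation=cv2.INTER_CUBIC))
```

```text
down False [0.42050779 0.1935017  0.0795754 ]
True [0.47781291 0.21440889 0.08109761] 0.06416882792467535 [-0.17825295 -0.19739086 -0.12295418] 28.1083
```

View pics/s7c.png

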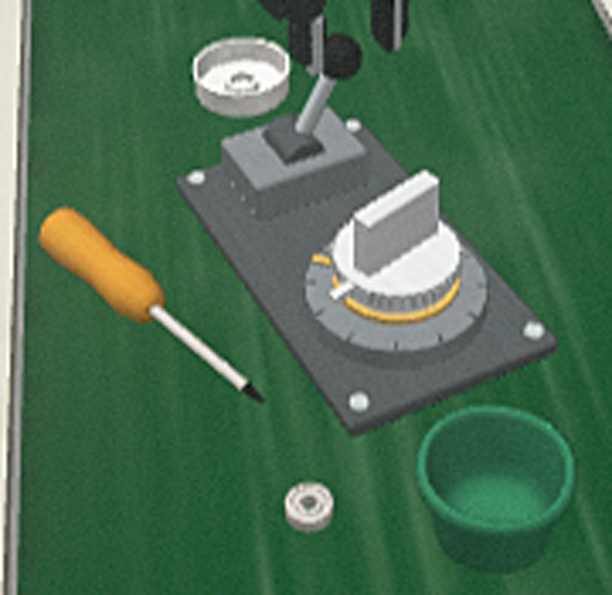

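The lever now leans to +x, with the ball at (340,57). I'll push once more against the stop to be sure it is fully over, then let go and retreat.

Run:
```python
from turn import *
xp=np.array([np.cos(.347),np.sin(.347),0]); aa=.347; B=np.array([.4175,.1925,0])
ctrl.servo_line(B+xp*.060+[0,0,.081],rv(aa),.1); ctrl.pause(.1)
hit=ctrl.servo_line(B+xp*.085+[0,0,.081],rv(aa),.04,stop_force=10)
e=ee()[0];print(hit,e,(e-B)@xp,ctrl.read_force(),ctrl.read_clock())
ctrl.servo_line(B+xp*.057+[0,0,.081],rv(aa),.1)
ctrl.gripper_to(.06)
ctrl.servo_line(B+xp*.057+[0,0,.18],rv(aa),.15)
ctrl.move_to([.46,.115,.20],rv(.6042+np.pi/2))
print(ctrl.read_clock(),yaw()-np.pi/2)
im,c=snap('wrist','w8'); snap('side','s8')
cv2.imwrite('pics/w8b.png',cv2.resize(im,None,fx=1.42,fy=1.42,interpolation=cv2.INTER_CUBIC))
im=cv2.imread('pics/s8.png')[195:370,185:365]; cv2.imwrite('pics/s8c.png',cv2.resize(im,None,fx=3.4,fy=3.4,interpolation=cv2.INTER_CUBIC))
```

```text
True [0.4777864  0.21440949 0.07994678] 0.06414409678151996 [-0.22574671 -0.03768505 -0.13711457] 28.8667
31.7333 0.6037884424274149
```

View pics/w8b.png

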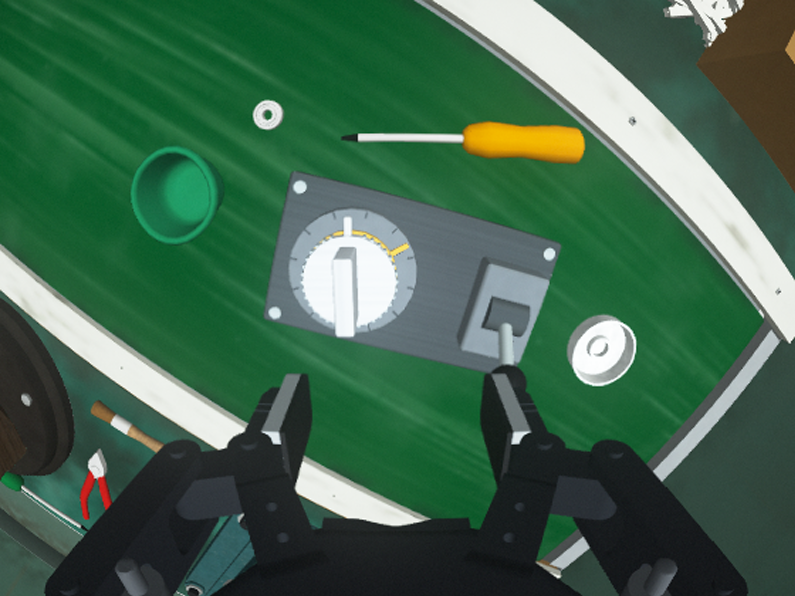

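View pics/s8c.png

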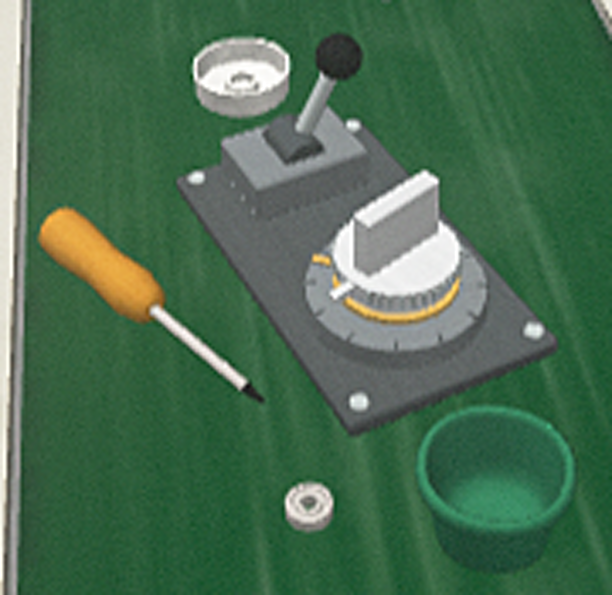

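The wrist view shows the ring and pointer unchanged, with the nose at (348,222) and the pointer at (404,248). The side view shows the lever standing over with its ball at (338,57), and every loose part where it was. One numeric check on the ball, then I'll hand in.

Run:
```python
from h import *
c=cam('side'); H=np.array([.4811,.0935])+.115*np.array([-np.sin(.347),np.cos(.347)]); x=np.array([np.cos(.347),np.sin(.347)])
s0=(185+248/3.4,195+82/3.4); s1=(185+338/3.4,195+57/3.4)
for s in (s0,s1):
    p=onz(c,*s,.0847); print(p,(p[:2]-H)@x, 'measured px',s)
for j in (0,.9,1.0):
    t=j-.5; P=np.append(H+x*.06*np.sin(t),.032+.06*np.cos(t)); print(j,P,proj(c,P))
print(ctrl.read_clock(),ee()[0]); ctrl.hand_in()
```

```text
[0.41984659 0.1927015  0.0847    ] -0.023866272450178562 measured px (257.94117647058823, 219.11764705882354)
[0.47084767 0.20805295 0.0847    ] 0.029315691940216534 measured px (284.4117647058824, 211.76470588235293)
0 [0.41493999 0.19186315 0.08465495] (np.float64(255.303661917349), np.float64(219.65683313213506))
0.9 [0.46396349 0.20959164 0.08726366] (np.float64(280.61287625117484), np.float64(210.50496636397096))
1.0 [0.46904204 0.2114282  0.08465495] (np.float64(283.19178328995264), np.float64(210.8441295918902))
31.8333 [0.4598981  0.11531033 0.1997403 ]
the job is handed in; nothing more can be done
```

The adjuster is set, locked and handed in at 31.8 s, with the arm clear of everything. I don't have a verdict back.

- **Touch:** I turned the ring clockwise by its fin. The moment rose steadily to 0.27 N m, past the 0.2 N m that counts as a sure touch and well below the 0.6 N m that forces it.
- **Back-off:** I then backed it off and let go. The pictures show the nose about 1.09 rad (62.5°) behind the brass pointer. That includes about 0.04 rad of spring overtravel at the peak moment, so the ring should stand about 60° behind the touch itself. The 60° rests on my estimate of that overtravel; the camera angle alone reads about 2.5° more.
- **Lock lever:** The first push slid up on the ball and stopped early, so I lowered the tool and pushed again. Two pushes then stopped at the same place. The side view puts the ball 29 mm to the +x side, against 28.8 mm expected when fully locked.
- **Surroundings:** In the last pictures the ring and pointer had not moved while I threw the lever. The cup, end cap, screwdriver and bearing were still in place.

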